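Close and clip down a sample chamber

ROBOT

A 6-joint arm with a two-finger parallel gripper is mounted at the origin on the work surface. World frame = base frame: x ahead of the robot, y to its left, z up, the work surface at z = 0. Lengths are in m, angles in rad, forces in N, time in s.
With the tool pointing down it reaches from about 0.325 to 0.875 m from the base axis. Payload 4.4 kg.
Tool frame: the origin (TCP) lies midway between the tips of the shut fingers; the grasp point (between the pads) lies 19 mm behind it; z points along the fingers, y is the line along which they close (so a half turn about z gives the same grasp; the last joint's range is limited). The gripper opens to 85 mm and grips with 20 to 120 N. Pads are 22 mm wide; open, the fingers measure 114 mm over their backs; the gripper's body (76 mm by 85 mm) begins 54 mm behind the grasp point. The pads swing forward as they close: fully open they stand 13 mm farther back than shut.
Start: joints at [1.101, 0.207, 1.542, -0, 1.393, -0.15], TCP at [0.181, 0.546, 0.231] pointing down, gripper open.
Joint ranges: [-2.73, 2.73], [-0.86, 2.22], [0.23, 2.46], [-1.11, 4.25], [0.08, 2.63], [-2.82, 2.82]. Speed limits (rad/s): [2.79, 2.79, 3.14, 3.14, 3.14, 3.14].

INTERFACE

Orientations are given as a unit quaternion [x, y, z, w].
In Python, from workcell import readout, cams, workorder gives the robot as it stands. The module is installed in compiled form; this text tells all that it offers.
- The arm moves only by the tool servo_tool, never from a script. Its arguments are lists of equal length, an entry for each row: "travel": the shift along the tool's x, y, z each as a share of 0.25 m, from -1 to 1, a list of three; "dr": the turn, a rotation vector about the tool's x, y, z each as a share of pi/2 rad, from -1 to 1, a list of three; "grip": the opening, from 0 (shut) to 1 (fully open). In form: {"travel": [[dx, dy, dz], ...], "dr": [[ax, ay, az], ...], "grip": [grip, ...]}. A call has 1 to 10 rows; each row is the pose to reach, as a shift and turn from the pose commanded when the call began, along the tool's axes at that moment; what a row does not reach only later rows make up. A row lasts 1/10 s, in which the tool goes at most 50 mm and 8.59 degrees, less where a joint would pass 70% of its speed; a pose out of reach is approached as far as the arm can. A call with a number of a shift or a turn outside -1 to 1 is refused whole. A call with a gripper value outside its range is refused whole. The fingers move at their own pace and stop on an object; the grip force is fixed at half the most. Time passes only in rows, so rows that repeat a pose let the fingers close. It gives the time, the measured TCP pose, the force, the opening and the grip force at its end, in the units of the state.
- readout.state(): the state, without advancing time (a new reading comes with each control period).
- cams.grab_frame(name): name is "side" or "top" or "wrist"; returns the picture (400x640x3 uint8, red, green, blue); there is no depth.
- cams.get_calibration(name): a dict with "K" (3x3 intrinsics, pixels), "D" ([k1, k2, p1, p2, k3] as OpenCV has them; the pictures are not rectified), "position" and "rotation" of the camera in the world. Camera axes: x right, y down, z forward; pixel columns grow to the right and rows downward; lengths in m; the calibration is good to about 2 mm. A picture is of the moment at which its call begins: read the wrist's pose just before it. get_calibration takes no time and is no camera call; for the wrist camera it gives the pose at the moment of the call.
- workorder.hand_in(): hands the job in; it is judged then, once.
The state is a dict: "clock": time; "joint_positions": joint angles; "joint_vel": joint speeds; "joint_torque": joint torques, N m; "ee_pos": TCP position; "orientation": TCP orientation; "force": force on the tool from outside, world axes, zero at the start; "ft_torque": the same for the moment, N m; "gripper_width": opening from 0.0 (shut) to 1.0 (fully open); "finger_force": force on a finger pad.
Only numpy, scipy, OpenCV 4.12 (cv2) and the standard library are available. Lean on these libraries where they do the work, as an engineer would, in place of code of your own. Each camera call takes 0.05 s, during which the arm holds its last target. There are 200 camera calls.

TASK

Put the grey lid squarely on the white sample chamber, then fold its four steel clips in over the lid's rim and press each one down until it is fully home against its stop. Press firmly but do not force the clips or the lid, and leave the other things on the bench where they are.

Things in the scene. Friction and masses are not known exactly. Their poses are not given: they have to be found in the camera images.
- chamber: White plastic open-topped sample chamber, fixed to the bench, outer 150 (its x) x 120 (its y) x 60 mm high, walls 6 mm, on a thin grey foot 166 x 136 mm. Origin: centre of its underside; z up. In the middle of each side a steel clip flap is hinged just outside the rim.
- seat (a point): Centre of the chamber's mouth, at rim height, 60 mm above its underside; axes as the chamber's. The mouth is 138 x 108 mm.
- lid: Grey plastic lid, 0.18 to 0.33 kg, right way up on the bench. Plug 135 (x) x 105 (y) x 7 mm (lowest 3 mm: 131 x 101) that drops into the mouth with 1.5 mm to spare each side; above it a plate 146 x 116 x 6 mm that rests on the rim; on that a bar handle. Origin: centre of the plug's underside, z up; plate top at 13 mm, handle top at 41 mm. Fits either way round, long side to long side.
- lid_handle (a point): Point on the centre line of the lid's bar handle (50 mm along x, 16 mm wide along y, standing 28 mm above the plate), 33 mm above the lid's underside, 8 mm below the handle's top; axes as the lid's.
- lid_rim (a point): Centre of the underside of the lid's plate, 7 mm above the lid's origin; meets the seat point when the lid is home.
- clip_front (a joint): Clip flap on the chamber's -x side, hinge axis at (-80, 0, 69) mm in its frame. 0: straight up; negative: leaning outwards (start); positive: folded in; 1.571: closed, at a rigid stop. A stiff hinge: the flap stays where it is left and takes 5 to 8 N (clips differ), pressed square to it 30 mm from the hinge, all the way; the last 1 mm must be pressed right home on the stop; over 24 N bends it.
- clip_front_tip (a point): Middle of the free edge of that steel flap, 36 mm from its hinge axis. Flap: 34 mm wide along the hinge, 4 mm thick; closed it lies level, its top face 71 mm above the bench and its underside 1 mm above the seated lid's plate.
- clip_back (a joint): Clip flap on the chamber's +x side, hinge axis at (80, 0, 69) mm. 0: straight up; negative: leaning outwards (start); positive: folded in; 1.571: closed, at a rigid stop. A stiff hinge: the flap stays where it is left and takes 5 to 8 N (clips differ), pressed square to it 30 mm from the hinge, all the way; the last 1 mm must be pressed right home on the stop; over 24 N bends it.
- clip_back_tip (a point): Middle of the free edge of that steel flap, 36 mm from its hinge axis. Flap: 34 mm wide along the hinge, 4 mm thick; closed it lies level, its top face 71 mm above the bench and its underside 1 mm above the seated lid's plate.
- clip_left (a joint): Clip flap on the chamber's +y side, hinge axis at (0, 65, 69) mm. 0: straight up; negative: leaning outwards (start); positive: folded in; 1.571: closed, at a rigid stop. A stiff hinge: the flap stays where it is left and takes 5 to 8 N (clips differ), pressed square to it 30 mm from the hinge, all the way; the last 1 mm must be pressed right home on the stop; over 24 N bends it.
- clip_left_tip (a point): Middle of the free edge of that steel flap, 36 mm from its hinge axis. Flap: 34 mm wide along the hinge, 4 mm thick; closed it lies level, its top face 71 mm above the bench and its underside 1 mm above the seated lid's plate.
- clip_right (a joint): Clip flap on the chamber's -y side, hinge axis at (0, -65, 69) mm. 0: straight up; negative: leaning outwards (start); positive: folded in; 1.571: closed, at a rigid stop. A stiff hinge: the flap stays where it is left and takes 5 to 8 N (clips differ), pressed square to it 30 mm from the hinge, all the way; the last 1 mm must be pressed right home on the stop; over 24 N bends it.
- clip_right_tip (a point): Middle of the free edge of that steel flap, 36 mm from its hinge axis. Flap: 34 mm wide along the hinge, 4 mm thick; closed it lies level, its top face 71 mm above the bench and its underside 1 mm above the seated lid's plate.
- dish_stack: Bystander, to be left alone: two stacked clear culture dishes, 60 mm across, 28 mm high; origin at the centre of its underside.
- wide_dish: Bystander, to be left alone: a wide clear dish, 90 mm across, 16 mm high; origin at the centre of its underside.
- medium_jar: Bystander, to be left alone: an amber jar with white cap, 52 mm across, 85 mm high; origin at the centre of its underside.
- small_bottle: Bystander, to be left alone: a small white bottle, 40 mm across, 70 mm high; origin at the centre of its underside.
- tube_rack: Bystander, to be left alone: a white tube rack, 80 x 160 x 53 mm; origin at the centre of its underside.
- controller: Bystander, to be left alone: a grey hand controller, 130 x 90 x 24 mm; origin at the centre of its underside.
Mind the look-alikes: they are no part of the job. Leave any green look-alike of the lid alone.

How it is judged:
On the way, in this order (a step that is already met when the one before it is completed fails the run):
1. the lid sits home in the chamber's mouth (horizontal distance between lid_rim and seat below 0.004 m and z of lid_rim in the frame of seat between -0.003 and 0.002 m and angle between lid's own z axis and vertical below 0.035 rad), for 0.2 s.
2. all four clips are pressed shut over the seated lid (all of step 1 and value of joint each of clip_front, clip_back, clip_left, clip_right above 1.55 rad), for 0.2 s.
At the end, for the whole second after the job is handed in: The lid lies at rest in the chamber's mouth (plate within 2 mm of the rim in height, within 4 mm of centre, level to 2 degrees) and all four clips are at 1.55 rad or more, that is within 0.75 mm of the stop at the free edge (all of step 2 and linear speed of lid below 0.02 m/s); the robot touches nothing.
It fails at once if a clip is pushed with more than 24 N (contact force between any of the fingers, the arm and clip_front above 24 N or contact force between any of the fingers, the arm and clip_back above 24 N or contact force between any of the fingers, the arm and clip_left above 24 N or contact force between any of the fingers, the arm and clip_right above 24 N).
It fails at once if the lid is pressed or dropped on the chamber with more than 80 N (contact force between lid and chamber above 80 N).
It fails at once if a bystander is moved by more than 20 mm (distance of any of dish_stack, wide_dish, medium_jar, small_bottle, tube_rack, controller from where it was at the start of the episode above 0.02 m).
It also fails if it takes over 72 s, if anything falls off the work surface, if the arm or the gripper's body presses on something with over 40 N, if the wrist force passes 120 N, or if a joint passes its speed limit or range.

## Working session

There is one attempt and no reset: what is moved stays moved. The work goes in short steps, Python scripts to look and compute and a tool call to move; the robot and the scene stay as the last step left them, time stands still between calls to the robot, and variables do not carry over. Pictures are saved under pics/ and viewed, at most 10 in all, crops included, and the job is handed in when it is done.

Besides the shell and the picture viewer there is one more tool, called after "Request:" as name(argument=value, ...), one argument or row to a line, values as JSON. servo_tool: Moves the arm, as the interface text tells. Its arguments: {"type":"object","properties":{"travel":{"type":"array","items":{"type":"array","items":{"type":"number"}}},"dr":{"type":"array","items":{"type":"array","items":{"type":"number"}}},"grip":{"type":"array","items":{"type":"number"}}},"required":["travel","dr","grip"]}

```bash
mkdir -p pics
python3 - <<'E'
from workcell import readout, cams
import cv2
for n in ("top","side"):
    cv2.imwrite(f"pics/{n}0.png",cams.grab_frame(n)[:,:,::-1])
    c=cams.get_calibration(n);print(n,c)
print(readout.state())
E
```

```text
top {'K': array([[391.92188553,   0.        , 322.01816122],
       [  0.        , 391.92188553, 198.42041851],
       [  0.        ,   0.        ,   1.        ]]), 'D': array([-0.05589179,  0.        ,  0.        ,  0.        ,  0.        ]), 'position': array([ 0.45471704, -0.01552353,  1.0981375 ]), 'rotation': array([-0.70279078,  0.70907565, -0.03446194,  0.04592622])}
side {'K': array([[380.2710164 ,   0.        , 318.17229049],
       [  0.        , 380.2710164 , 197.7118534 ],
       [  0.        ,   0.        ,   1.        ]]), 'D': array([0.00489271, 0.        , 0.        , 0.        , 0.        ]), 'position': array([ 0.39242883, -0.7517968 ,  0.89604278]), 'rotation': array([ 0.92013589, -0.10116133,  0.05035951, -0.37494034])}
{'clock': 0.1, 'joint_positions': array([ 1.10052667e+00,  2.07348657e-01,  1.54280623e+00, -3.15941940e-05,
        1.39352402e+00, -1.50517465e-01]), 'joint_vel': array([-8.66314920e-04, -2.71770142e-03, -3.63737788e-03,  1.01187566e-03,
        1.72407376e-05, -1.19488226e-03]), 'joint_torque': array([ 4.03618023e-04, -3.84086609e+01, -2.92552239e+01, -1.85285435e-04,
        4.69551640e-03,  1.05585993e-06]), 'ee_pos': array([0.18045511, 0.5452254 , 0.23023632]), 'orientation': array([ 1.59193032e-01,  9.87246925e-01, -9.98025464e-04, -3.03801331e-04]), 'force': array([ 0.06098244, -0.28914208,  0.50974405]), 'ft_torque': array([ 0.04153542, -0.02888807, -0.05258393]), 'finger_force': 0.0, 'gripper_width': 0.9978079186356471}
```

View pics/top0.png

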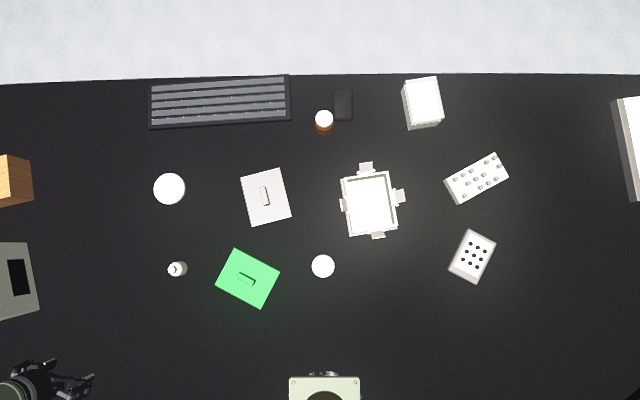

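View pics/side0.png

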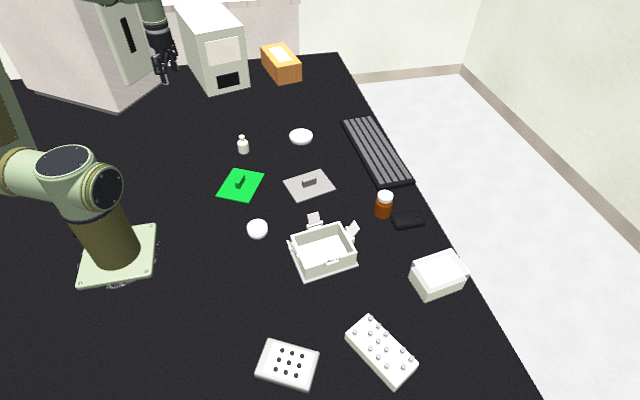

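The top view shows the grey lid at about (265,197) and the chamber at about (370,203), with its long side vertical in the picture. The green look-alike is at (247,279). In the side view the lid's handle is at (309,182) and the clips lean outwards. Next I locate both in world coordinates.

```bash
cat > h.py <<'E'
import numpy as np, cv2
from scipy.spatial.transform import Rotation as R
from workcell import readout, cams
def px2w(px,z,c):
    u=cv2.undistortPoints(np.array(px,float).reshape(-1,1,2),c["K"],c["D"])[:,0]
    d=R.from_quat(c["rotation"]).apply(np.c_[u,np.ones(len(u))])
    p=c["position"]; return p+d*((z-p[2])/d[:,2])[:,None]
def w2px(P,c):
    Q=R.from_quat(c["rotation"]).inv().apply(np.atleast_2d(P)-c["position"])
    return cv2.projectPoints(Q,np.zeros(3),np.zeros(3),c["K"],c["D"])[0][:,0]
def rel(pos,yaw,s=None):
    """shares to go to tool-down pose with tool x at world angle yaw"""
    s=s or readout.state(); r0=R.from_quat(s["orientation"])
    r1=R.from_matrix(np.c_[[np.cos(yaw),np.sin(yaw),0],[np.sin(yaw),-np.cos(yaw),0],[0,0,-1]])
    return np.round(r0.inv().apply(np.array(pos)-s["ee_pos"])/.25,4),np.round((r0.inv()*r1).as_rotvec()/(np.pi/2),4)
E
python3 - <<'E'
from h import *
c=cams.get_calibration("top"); im=cv2.imread("pics/top0.png")
g=im.max(2); sat=im.max(2).astype(int)-im.min(2)
m=((g>110)&(sat<60)).astype(np.uint8)
n,l,st,ce=cv2.connectedComponentsWithStats(m)
for (x,y),z in (((275,185),.013),((370,203),.06)):
    k=l[y,x]; cs,_=cv2.findContours((l==k).astype(np.uint8),0,1); k_=max(cs,key=cv2.contourArea)
    b=cv2.boxPoints(cv2.minAreaRect(k_)); w=px2w(b,z,c)
    e=[w[1]-w[0],w[2]-w[1]]; print(b.round(1).tolist(),w.mean(0).round(4),[(np.linalg.norm(a).round(4),np.degrees(np.arctan2(a[1],a[0])).round(1)) for a in e])
    w=px2w([[341,178],[388,170],[398,229],[349,236]],z,c);print(w.mean(0))
s=readout.state(); w=cams.get_calibration("wrist"); r=R.from_quat(s["orientation"])
print("cam in tool",r.inv().apply(w["position"]-s["ee_pos"]),(r.inv()*R.from_quat(w["rotation"])).as_matrix().round(3),w["K"])
print("toolx",r.as_matrix()[:,0])
for n,p in (("lid",[265,197]),("jar",[324,120])): print(n,px2w([p],.02,c))
E
```

```text
[[238.5, 176.89999389648438], [279.20001220703125, 166.6999969482422], [291.70001220703125, 216.8000030517578], [251.0, 227.0]] [0.5853 0.1611 0.013 ] [(np.float64(0.1185), np.float64(-76.5)), (np.float64(0.1462), np.float64(-165.9))]
[ 0.56466435 -0.12894171  0.013     ]
[[333.20001220703125, 167.0], [398.20001220703125, 156.10000610351562], [410.8999938964844, 232.6999969482422], [345.8999938964844, 243.5]] [ 0.5695 -0.1324  0.06  ] [(np.float64(0.178), np.float64(-81.0)), (np.float64(0.2079), np.float64(-172.4))]
[ 0.55990226 -0.12402929  0.06      ]
cam in tool [ 0.08106779  0.0003385  -0.14175901] [[-0.    -0.948 -0.317]
 [ 1.    -0.     0.   ]
 [-0.    -0.317  0.948]] [[298.64161961   0.         317.3711021 ]
 [  0.         298.64161961 198.48906982]
 [  0.           0.           1.        ]]
toolx [-9.49314972e-01  3.14326269e-01  2.82096459e-04]
lid [[0.5835112  0.16001133 0.02      ]]
jar [[ 0.80208679 -0.00591742  0.02      ]]
```

```bash
python3 -c "
from h import *
print(rel([.585,.161,.2],np.radians(194.1)))"
```

```text
(array([-2.0193, -0.9501,  0.1223]), array([-0.0012, -0.0005, -0.3602]))
```

Request:
servo_tool(
  travel=[
    [-1, -0.475, 0.05],
    [-1, -0.475, 0.05],
    [-1, -0.475, 0.05],
    [-1, -0.475, 0.05],
    [-1, -0.475, 0.05],
    [-1, -0.475, 0.05],
    [-1, -0.475, 0.05],
  ],
  dr=[
    [0, 0, 0],
    [0, 0, 0],
    [0, 0, 0],
    [0, 0, 0],
    [0, 0, 0],
    [0, 0, 0],
    [0, 0, 0],
  ],
  grip=[1, 1, 1, 1, 1, 1, 1],
)

```text
clock: 0.8
ee_pos: [0.3829, 0.3518, 0.2181]
orientation: [0.162, 0.987, -0.001, -0.0]
force: [-0.5, 0.2, 0.2]
gripper_width: 1.004
finger_force: 0.0
```

Request:
servo_tool(
  travel=[
    [-1, -0.475, 0.07],
    [-1, -0.475, 0.07],
    [-1, -0.475, 0.07],
    [-1, -0.475, 0.07],
    [-1, -0.475, 0.07],
    [-1, -0.475, 0.07],
    [-1, -0.475, 0.07],
    [-1, -0.475, 0.07],
  ],
  dr=[
    [0, 0, -0.36],
    [0, 0, -0.36],
    [0, 0, -0.36],
    [0, 0, -0.36],
    [0, 0, -0.36],
    [0, 0, -0.36],
    [0, 0, -0.36],
    [0, 0, -0.36],
  ],
  grip=[1, 1, 1, 1, 1, 1, 1, 1],
)

```text
clock: 1.6
ee_pos: [0.5804, 0.1635, 0.2005]
orientation: [-0.122, 0.993, 0.0, -0.001]
force: [0.8, 0.5, -0.1]
gripper_width: 1.005
finger_force: 0.0
```

```bash
python3 -c "
from h import *
print(readout.state()['ee_pos'])
c=cams.get_calibration('wrist');im=cams.grab_frame('wrist')[:,:,::-1];cv2.imwrite('pics/w1.png',im)
import pickle;pickle.dump(c,open('w1.pkl','wb'))"
```

```text
[0.58038324 0.16345368 0.20045234]
```

View pics/w1.png

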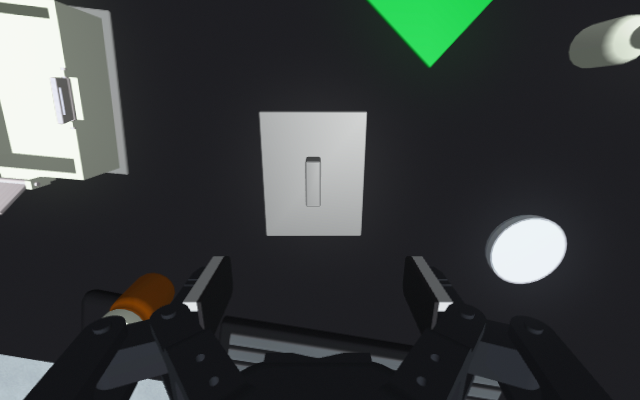

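The wrist view shows the lid squarely framed, with plate corners at about (260,111), (366,111), (361,236) and (267,236). The handle runs along the tool's x, near (313,181).

```bash
cat >> h.py <<'E'
def quad(mask,z,c):
    """min-area rectangle of a mask in the plane z: centre, sizes, yaw of long side in (90,270)"""
    k=max(cv2.findContours(mask.astype(np.uint8),0,1)[0],key=cv2.contourArea)
    w=px2w(k.reshape(-1,2),z,c)[:,:2]*1000
    (x,y),_,_=r=cv2.minAreaRect(w.astype(np.float32)); b=cv2.boxPoints(r)
    e=sorted([b[1]-b[0],b[2]-b[1]],key=np.linalg.norm)
    a=np.degrees(np.arctan2(e[1][1],e[1][0]))%180; a+=180*(a<90)
    return x,y,np.linalg.norm(e[1]),np.linalg.norm(e[0]),a
E
python3 - <<'E'
from h import *; import pickle
c=pickle.load(open('w1.pkl','rb')); im=cv2.imread('pics/w1.png')
g=im.max(2);m=((g>90)&(im.max(2).astype(int)-im.min(2)<40)).astype(np.uint8)
l=cv2.connectedComponents(m)[1]
q=quad(l==l[130,330],.013,c);print(q)
top=((g>0)&(l==l[130,330]))
s=readout.state();print(s['ee_pos'],rel([q[0]/1e3,q[1]/1e3,.018],np.radians(q[4])))
print(im[180,300:325].max(1), w2px([q[0]/1e3,q[1]/1e3,.041],c))
E
```

```text
(584.8331298828125, 159.83724975585938, np.float32(144.12741), np.float32(114.6952), np.float64(194.07865142822266))
[0.57980904 0.16417969 0.20061843] (array([-0.0165, -0.0225,  0.7304]), array([ 0.0007, -0.0011,  0.0003]))
[182 183 183 184 180 145 139 170 172 174 176 178 180 182 183 184 185 186
 184 162 143 188 188 189 188] [[312.74299953 183.9182482 ]]
```

Request:
servo_tool(
  travel=[
    [-0.0165, -0.02, 0.3],
    [-0.0165, -0.02, 0.6],
    [-0.0165, -0.02, 0.73],
    [-0.0165, -0.02, 0.73],
    [-0.0165, -0.02, 0.73],
    [-0.0165, -0.02, 0.73],
    [-0.0165, -0.02, 0.73],
    [-0.0165, -0.02, 0.73],
  ],
  dr=[
    [0, 0, 0],
    [0, 0, 0],
    [0, 0, 0],
    [0, 0, 0],
    [0, 0, 0],
    [0, 0, 0],
    [0, 0, 0],
    [0, 0, 0],
  ],
  grip=[1, 1, 1, 1, 1, 1, 1, 1],
)

```text
clock: 2.45
ee_pos: [0.5884, 0.1602, 0.0221]
orientation: [-0.123, 0.992, 0.0, 0.003]
force: [0.2, -0.8, 0.8]
gripper_width: 1.001
finger_force: 0.0
```

Request:
servo_tool(
  travel=[
    [0, 0, 0],
    [0, 0, 0],
    [0, 0, 0],
    [0, 0, 0],
    [0, 0, 0],
    [0, 0, 0],
    [0, 0, 0],
    [0, 0, 0],
    [0, 0, 0],
    [0, 0, 0],
  ],
  dr=[
    [0, 0, 0],
    [0, 0, 0],
    [0, 0, 0],
    [0, 0, 0],
    [0, 0, 0],
    [0, 0, 0],
    [0, 0, 0],
    [0, 0, 0],
    [0, 0, 0],
    [0, 0, 0],
  ],
  grip=[0, 0, 0, 0, 0, 0, 0, 0, 0, 0],
)

```text
clock: 3.45
ee_pos: [0.5862, 0.1594, 0.019]
orientation: [-0.122, 0.992, 0.0, 0.0]
force: [-0.5, 0.6, 2.3]
gripper_width: 0.175
finger_force: 62.2
```

```bash
python3 -c "
from h import *
print(rel([.56,.075,.23],np.radians(188)))"
```

```text
(array([ 0.1833, -0.302 , -0.8442]), array([0.    , 0.0003, 0.0675]))
```

Request:
servo_tool(
  travel=[
    [0, 0, -0.1],
    [0, 0, -0.3],
    [0, 0, -0.5],
    [0.06, -0.1, -0.7],
    [0.12, -0.2, -0.84],
    [0.18, -0.3, -0.84],
    [0.18, -0.3, -0.84],
    [0.18, -0.3, -0.84],
    [0.18, -0.3, -0.84],
    [0.18, -0.3, -0.84],
  ],
  dr=[
    [0, 0, 0],
    [0, 0, 0],
    [0, 0, 0],
    [0, 0, 0.0675],
    [0, 0, 0.0675],
    [0, 0, 0.0675],
    [0, 0, 0.0675],
    [0, 0, 0.0675],
    [0, 0, 0.0675],
    [0, 0, 0.0675],
  ],
  grip=[0, 0, 0, 0, 0, 0, 0, 0, 0, 0],
)

```text
clock: 4.45
ee_pos: [0.5599, 0.0765, 0.2272]
orientation: [-0.07, 0.998, 0.0, -0.001]
force: [0.9, -0.1, -2.3]
gripper_width: 0.175
finger_force: 61.5
```

```bash
python3 -c "
from h import *
s=readout.state();print(s['ee_pos'])
c=cams.get_calibration('wrist');im=cams.grab_frame('wrist')[:,:,::-1];cv2.imwrite('pics/w2.png',im)
import pickle;pickle.dump((c,s),open('w2.pkl','wb'))
v=im[20:340,0:480];cv2.imwrite('pics/w2v.png',cv2.resize(v,None,fx=1.66,fy=1.66,interpolation=2))"
```

```text
[0.55991513 0.07651213 0.22719808]
```

View pics/w2v.png

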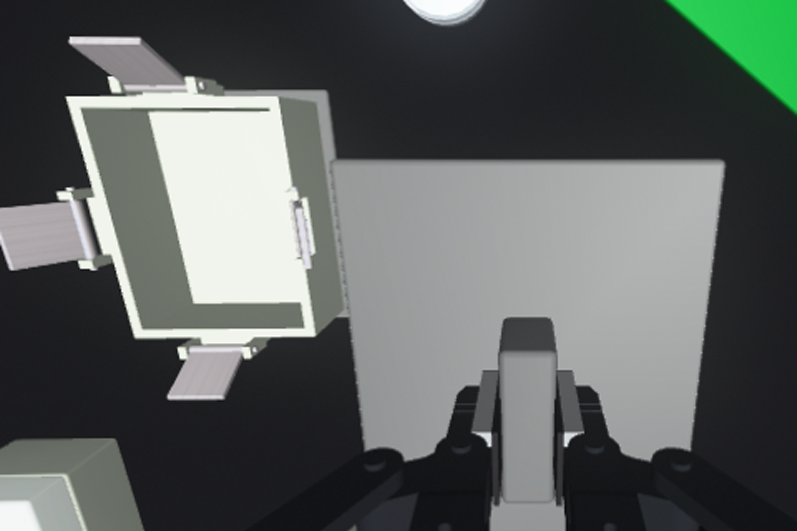

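The chamber's rim is fully visible. Its outer corners in the crop are near (67,97), (278,97), (315,337) and (134,338), and the plate's near edge runs from (331,160) to (724,160). All four clips lean outwards.

```bash
cat > fit.py <<'E'
from h import *; import pickle
from scipy.optimize import least_squares
c,s=pickle.load(open('w2.pkl','rb')); im=cv2.imread('pics/w2.png'); g=cv2.cvtColor(im,6)
f=lambda p:np.array(p,float)/1.66+[0,20]
def sub(p): return cv2.cornerSubPix(g,f(p).astype(np.float32).reshape(-1,1,2),(4,4),(-1,-1),(3,50,.01))[:,0]
out=sub([[67,97],[278,97],[315,337],[134,338]]); inn=sub([[82,110],[268,110],[303,328],[145,329]])
print((out-f([[67,97],[278,97],[315,337],[134,338]])).round(1).tolist(),(inn-f([[82,110],[268,110],[303,328],[145,329]])).round(1).tolist())
# image order: near-robot/right(-y), near/left(+y), far/left, far/right
sg=np.array([[-1,-1],[-1,1],[1,1],[1,-1]])
def mod(p,h):
    r=np.array([[np.cos(p[2]),-np.sin(p[2])],[np.sin(p[2]),np.cos(p[2])]])
    return np.c_[(sg*h)@r.T+p[:2],np.full(4,.06)]
for o,n in ((out,inn),(f([[67,97],[278,97],[315,337],[134,338]]),f([[82,110],[268,110],[303,328],[145,329]]))):
  r=least_squares(lambda p:np.r_[w2px(mod(p,[.075,.06]),c)-o,w2px(mod(p,[.069,.054]),c)-n].ravel(),[.56,-.124,.14],loss='soft_l1')
  print(r.x[:2],np.degrees(r.x[2]),r.fun.reshape(-1,2).round(1).tolist())
lid=sub([[331,160],[724,160]]); w=px2w(lid,s['ee_pos'][2]-.005,c); print(lid,w)
a=w[1]-w[0]; print('lid width',np.linalg.norm(a),'yaw',np.degrees(np.arctan2(a[1],a[0]))-90)
u=a/np.linalg.norm(a); xdir=np.array([u[1],-u[0],0]); ctr=w.mean(0)+xdir*.073
print('lid centre',ctr,'tool',s['ee_pos'], 'offset in tool',R.from_quat(s['orientation']).inv().apply(ctr-s['ee_pos'])*1000, 'tool yaw',R.from_quat(s['orientation']).as_matrix()[:2,0])
E
python3 fit.py
```

```text
[[-1.3, -0.8], [-2.3, -3.7], [-0.3, -0.7], [0.0, -0.3]] [[-1.5, -1.7], [1.2, -0.6], [0.0, 0.0], [-0.0, -0.0]]
[ 0.56421635 -0.12770693] 8.56753787621664 [[-0.1, -0.1], [1.8, 2.7], [0.4, 0.1], [0.2, 0.2], [-0.5, -0.2], [-0.9, -1.4], [1.1, -0.1], [-2.3, 0.3]]
[ 0.56504025 -0.12732747] 8.388443701050122 [[-0.6, -0.1], [0.2, 0.2], [0.3, 0.3], [0.4, 0.5], [-1.2, -1.1], [1.0, -0.8], [1.3, 0.8], [-2.1, 0.9]]
[[201.70317 115.44552]
 [436.05847 117.22254]] [[0.49506794 0.01220302 0.22219808]
 [0.48033214 0.12223333 0.22219808]]
lid width 0.11101266765043614 yaw 7.627944975072182
lid centre [0.56005406 0.07690819 0.22219808] tool [0.55991513 0.07651213 0.22719808] offset in tool [-0.2068966   0.36933669  4.99969465] tool yaw [-0.99009962 -0.14033947]
```

```bash
cat > fit2.py <<'E'
from h import *; import sys,pickle
from scipy.optimize import least_squares
from scipy.ndimage import map_coordinates, gaussian_filter
sg=np.array([[-1,-1],[-1,1],[1,1],[1,-1]])
t=np.linspace(.06,.94,40)[:,None]
U=[];N=[]
for h in ([.075,.06],[.069,.054]):
    k=sg*h
    for i in range(4):
        a,b=k[i],k[(i+1)%4]; U.append(a+(b-a)*t); d=(b-a)/np.linalg.norm(b-a); N.append(np.tile([d[1],-d[0]],(40,1)))
U=np.vstack(U);N=np.vstack(N); off=np.linspace(-.004,.004,81)
def place(p,q): 
    r=np.array([[np.cos(p[2]),-np.sin(p[2])],[np.sin(p[2]),np.cos(p[2])]]); return q@r.T+p[:2]
def fit(im,c,p,z=.06,verbose=True):
    g=gaussian_filter(cv2.cvtColor(im,6).astype(float),.7)
    for it in range(6):
        o=off*(1 if it<3 else .6)
        S=U[:,None]+N[:,None]*o[None,:,None]; W=place(p,S.reshape(-1,2))
        px=w2px(np.c_[W,np.full(len(W),z)],c)
        v=map_coordinates(g,[px[:,1],px[:,0]],order=1,mode='nearest').reshape(len(U),-1)
        gr=abs(np.gradient(v,axis=1)); k=gr[:,3:-3].argmax(1)+3; ok=(gr.max(1)>.35)&(k>4)&(k<76)
        q=U+N*o[k][:,None]; Q=place(p,q)[ok]; n=N[ok];u=U[ok]
        def res(x):
            r=np.array([[np.cos(x[2]),-np.sin(x[2])],[np.sin(x[2]),np.cos(x[2])]])
            return (((Q-x[:2])@r-u)*n).sum(1)*1000
        p=least_squares(res,p,loss='soft_l1',f_scale=.4,x_scale=[.001,.001,.01]).x
    e=np.full(len(U),np.nan); e[ok]=res(p)
    if verbose: print('chamber',p[:2].round(4),np.degrees(p[2]).round(2),'edge medians mm',np.nanmedian(e.reshape(8,40),1).round(2),ok.reshape(8,40).sum(1))
    return p
if __name__=="__main__":
    c,s=pickle.load(open('w2.pkl','rb'))
    fit(cv2.imread('pics/w2.png'),c,np.array([.565,-.1274,np.radians(8.4)]))
    fit(cv2.imread('pics/top0.png'),cams.get_calibration('top'),np.array([.565,-.1274,np.radians(8.4)]))
E
python3 fit2.py
```

```text
chamber [ 0.5637 -0.1278] 8.56 edge medians mm [ 0.06 -0.01 -0.03 -0.35  0.3   0.59  0.42  0.25] [40 35 28 30 40  7 40 40]
chamber [ 0.5644 -0.1262] 8.63 edge medians mm [  nan -0.28 -0.65 -1.73  0.31   nan  0.53  0.09] [ 0 17 24  7  1  0 40 40]fit2.py:28: RuntimeWarning: All-NaN slice encountered
  if verbose: print('chamber',p[:2].round(4),np.degrees(p[2]).round(2),'edge medians mm',np.nanmedian(e.reshape(8,40),1).round(2),ok.reshape(8,40).sum(1))
```

```bash
python3 -c "
from h import *
print(rel([.5638,-.1275,.10],np.radians(188.56)))"
```

```text
(array([ 0.0988, -0.8103,  0.5097]), array([ 0.0004, -0.0014, -0.0055]))
```

Request:
servo_tool(
  travel=[
    [0.02, -0.15, 0],
    [0.04, -0.35, 0],
    [0.065, -0.55, 0],
    [0.085, -0.7, 0],
    [0.099, -0.81, 0],
    [0.099, -0.81, 0.1],
    [0.099, -0.81, 0.25],
    [0.099, -0.81, 0.4],
    [0.099, -0.81, 0.5],
    [0.099, -0.81, 0.51],
  ],
  dr=[
    [0, 0, -0.0055],
    [0, 0, -0.0055],
    [0, 0, -0.0055],
    [0, 0, -0.0055],
    [0, 0, -0.0055],
    [0, 0, -0.0055],
    [0, 0, -0.0055],
    [0, 0, -0.0055],
    [0, 0, -0.0055],
    [0, 0, -0.0055],
  ],
  grip=[0, 0, 0, 0, 0, 0, 0, 0, 0, 0],
)

```text
clock: 5.5
ee_pos: [0.5606, -0.1263, 0.0961]
orientation: [-0.074, 0.997, 0.002, -0.005]
force: [-0.2, -0.0, -2.4]
gripper_width: 0.171
finger_force: 61.4
```

Request:
servo_tool(
  travel=[
    [0, 0, 0],
    [0, 0, 0],
    [0, 0, 0],
    [0, 0, 0],
  ],
  dr=[
    [0, 0, 0],
    [0, 0, 0],
    [0, 0, 0],
    [0, 0, 0],
  ],
  grip=[0, 0, 0, 0],
)

```text
clock: 5.9
ee_pos: [0.5655, -0.1287, 0.1032]
orientation: [-0.074, 0.997, -0.001, 0.002]
force: [-1.1, -0.3, -2.6]
gripper_width: 0.173
finger_force: 61.5
```

```bash
python3 -c "
from h import *
P=[]
for i in range(4):
    im=cams.grab_frame('wrist' if i<3 else 'side'); P.append(readout.state()['ee_pos'])
s=readout.state();print(np.array(P),rel([.5638,-.1275,.10],np.radians(188.56)))
cv2.imwrite('pics/s2.png',cv2.resize(im[180:300,240:400,::-1],None,fx=4,fy=4,interpolation=2))"
```

```text
[[ 0.56525581 -0.12862647  0.10283065]
 [ 0.56493634 -0.12855315  0.10245697]
 [ 0.56470981 -0.12849575  0.10217456]
 [ 0.56451039 -0.12844255  0.10186209]] (array([0.0023, 0.0042, 0.0074]), array([-0.0003,  0.0005, -0.0007]))
```

View pics/s2.png

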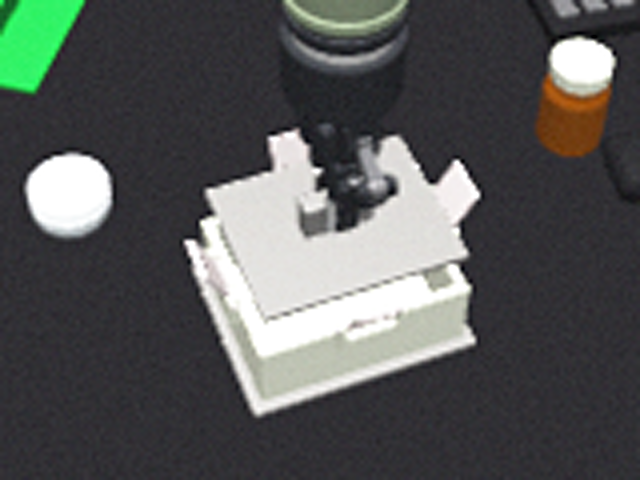

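The lid hovers level above the mouth with its edges parallel to the rim. I'll correct slightly and lower it slowly.

Request:
servo_tool(
  travel=[
    [0, -0.003, 0.02],
    [0, -0.003, 0.04],
    [0, -0.003, 0.06],
    [0, -0.003, 0.06],
    [0, -0.003, 0.06],
    [0, -0.003, 0.06],
    [0, -0.003, 0.06],
    [0, -0.003, 0.06],
  ],
  dr=[
    [0, 0, 0],
    [0, 0, 0],
    [0, 0, 0],
    [0, 0, 0],
    [0, 0, 0],
    [0, 0, 0],
    [0, 0, 0],
    [0, 0, 0],
  ],
  grip=[0, 0, 0, 0, 0, 0, 0, 0],
)

```text
clock: 6.9
ee_pos: [0.5646, -0.1291, 0.0866]
orientation: [-0.074, 0.997, -0.0, 0.0]
force: [-0.1, 0.2, -2.3]
gripper_width: 0.173
finger_force: 61.5
```

```bash
python3 -c "
from h import *
print(readout.state()['ee_pos'],rel([.5638,-.1275,.0715],np.radians(188.56)))"
```

```text
[ 0.56458496 -0.12913028  0.08655903] (array([0.0022, 0.0069, 0.0602]), array([-0.0002,  0.0003, -0.0007]))
```

Request:
servo_tool(
  travel=[
    [0.002, 0.0065, 0],
    [0.002, 0.0065, 0],
    [0.002, 0.0065, 0.01],
    [0.002, 0.0065, 0.02],
    [0.002, 0.0065, 0.03],
    [0.002, 0.0065, 0.035],
    [0.002, 0.0065, 0.035],
    [0.002, 0.0065, 0.035],
    [0.002, 0.0065, 0.035],
  ],
  dr=[
    [0, 0, 0],
    [0, 0, 0],
    [0, 0, 0],
    [0, 0, 0],
    [0, 0, 0],
    [0, 0, 0],
    [0, 0, 0],
    [0, 0, 0],
    [0, 0, 0],
  ],
  grip=[0, 0, 0, 0, 0, 0, 0, 0, 0],
)

```text
clock: 7.8
ee_pos: [0.5638, -0.1276, 0.0776]
orientation: [-0.074, 0.997, -0.0, 0.0]
force: [-0.7, -0.3, -2.5]
gripper_width: 0.176
finger_force: 61.5
```

Request:
servo_tool(
  travel=[
    [0, 0, 0.005],
    [0, 0, 0.01],
    [0, 0, 0.012],
    [0, 0, 0.012],
    [0, 0, 0.012],
  ],
  dr=[
    [0, 0, 0],
    [0, 0, 0],
    [0, 0, 0],
    [0, 0, 0],
    [0, 0, 0],
  ],
  grip=[0, 0, 0, 0, 0],
)

```text
clock: 8.3
ee_pos: [0.5636, -0.1275, 0.0745]
orientation: [-0.074, 0.997, 0.0, -0.0]
force: [-0.3, 0.3, -2.6]
gripper_width: 0.173
finger_force: 61.5
```

Request:
servo_tool(
  travel=[
    [0, 0, 0.004],
    [0, 0, 0.008],
    [0, 0, 0.008],
    [0, 0, 0.008],
  ],
  dr=[
    [0, 0, 0],
    [0, 0, 0],
    [0, 0, 0],
    [0, 0, 0],
  ],
  grip=[0, 0, 0, 0],
)

```text
clock: 8.7
ee_pos: [0.5636, -0.1275, 0.0724]
orientation: [-0.074, 0.997, 0.0, -0.0]
force: [-0.1, 1.0, -1.7]
gripper_width: 0.172
finger_force: 61.5
```

Request:
servo_tool(
  travel=[
    [0, 0, 0.003],
    [0, 0, 0.006],
    [0, 0, 0.006],
    [0, 0, 0.006],
  ],
  dr=[
    [0, 0, 0],
    [0, 0, 0],
    [0, 0, 0],
    [0, 0, 0],
  ],
  grip=[0, 0, 0, 0],
)

```text
clock: 9.1
ee_pos: [0.5638, -0.1276, 0.072]
orientation: [-0.074, 0.997, -0.0, 0.0]
force: [-3.3, 1.5, 5.3]
gripper_width: 0.176
finger_force: 62.6
```

Request:
servo_tool(
  travel=[
    [0, 0, 0],
    [0, 0, 0],
    [0, 0, 0],
    [0, 0, 0],
    [0, 0, -0.05],
    [0, 0, -0.15],
    [0, 0, -0.3],
    [0, 0, -0.4],
    [0, 0, -0.4],
    [0, 0, -0.4],
  ],
  dr=[
    [0, 0, 0],
    [0, 0, 0],
    [0, 0, 0],
    [0, 0, 0],
    [0, 0, 0],
    [0, 0, 0],
    [0, 0, 0],
    [0, 0, 0],
    [0, 0, 0],
    [0, 0, 0],
  ],
  grip=[0.5, 0.5, 0.5, 0.5, 0.5, 0.5, 0.5, 0.5, 0.5, 0.5],
)

```text
clock: 10.1
ee_pos: [0.5642, -0.1277, 0.1723]
orientation: [-0.074, 0.997, -0.001, 0.001]
force: [-0.5, -0.2, -0.3]
gripper_width: 0.504
finger_force: 0.0
```

Request:
servo_tool(
  travel=[
    [0.2, 0, -0.1],
    [0.2, 0, -0.1],
    [0.2, 0, -0.1],
    [0.2, 0, -0.1],
    [0.2, 0, -0.1],
  ],
  dr=[
    [0, 0, 0],
    [0, 0, 0],
    [0, 0, 0],
    [0, 0, 0],
    [0, 0, 0],
  ],
  grip=[0, 0, 0, 0, 0],
)

```text
clock: 10.6
ee_pos: [0.5146, -0.1347, 0.1955]
orientation: [-0.074, 0.997, 0.0, -0.0]
force: [-0.0, 0.2, 0.0]
gripper_width: 0.001
finger_force: 0.0
```

```bash
python3 -c "
from h import *
s=readout.state();print(s['ee_pos'],s['force'])
c=cams.get_calibration('wrist');im=cams.grab_frame('wrist')[:,:,::-1];cv2.imwrite('pics/w3.png',im)
import pickle;pickle.dump((c,s),open('w3.pkl','wb'))"
```

```text
[ 0.51457325 -0.1347131   0.19552157] [-0.02076218  0.21772801  0.01029029]
```

View pics/w3.png

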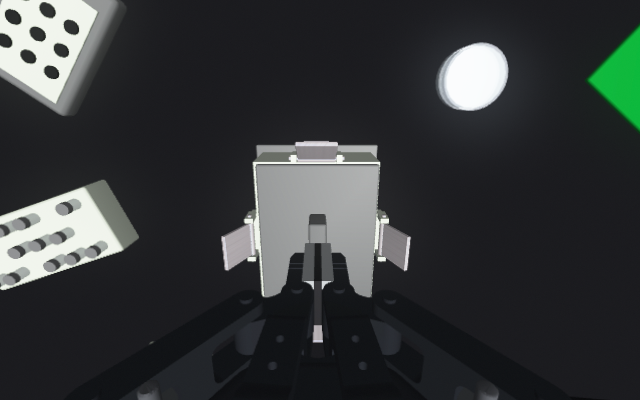

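The lid sits evenly in the mouth, with a narrow rim margin on both sides at columns 256 and 378. The side clips' free edges are near columns 223 and 409. Next I get the lean angles.

Run:
```python
from h import *; import pickle
c,s=pickle.load(open('w3.pkl','rb'))
p=np.array([.5638,-.1276]);a=np.radians(8.56);r=np.array([[np.cos(a),-np.sin(a)],[np.sin(a),np.cos(a)]])
for t in (-.3,-.5,-.7,-.9,-1.1):
    o=[]
    for d,h in (((0,1),65),((0,-1),65),((-1,0),80)):
        q=np.array(d)*(h-36*np.sin(t))/1e3; o.append(w2px(np.r_[r@q+p,.069+.036*np.cos(t)],c)[0].round(0).tolist())
    print(t,o)
```

```text
-0.3 [[403.0, 255.0], [231.0, 255.0], [317.0, 152.0]]
-0.5 [[410.0, 253.0], [224.0, 254.0], [317.0, 143.0]]
-0.7 [[415.0, 251.0], [219.0, 251.0], [317.0, 135.0]]
-0.9 [[419.0, 248.0], [215.0, 249.0], [317.0, 128.0]]
-1.1 [[421.0, 245.0], [213.0, 246.0], [317.0, 122.0]]
```

```bash
cat >> h.py <<'E'
def to(xc,yc,z):
    a=np.radians(8.56); m=np.array([[np.cos(a),-np.sin(a)],[np.sin(a),np.cos(a)]])
    return rel(np.r_[m@[xc/1e3,yc/1e3]+[.5638,-.1276],z/1e3],np.radians(188.56))
E
python3 -c "
from h import *
print(to(-125,0,130))"
```

```text
(array([ 0.3011, -0.0014,  0.2624]), array([ 0.0002, -0.0002, -0.0005]))
```

Request:
servo_tool(
  travel=[
    [0.15, -0.001, 0],
    [0.3, -0.001, 0],
    [0.3, -0.001, 0.1],
    [0.3, -0.001, 0.2],
    [0.3, -0.001, 0.3],
    [0.3, -0.001, 0.4],
    [0.3, -0.001, 0.422],
    [0.3, -0.001, 0.422],
    [0.3, -0.001, 0.422],
    [0.3, -0.001, 0.422],
  ],
  dr=[
    [0, 0, 0],
    [0, 0, 0],
    [0, 0, 0],
    [0, 0, 0],
    [0, 0, 0],
    [0, 0, 0],
    [0, 0, 0],
    [0, 0, 0],
    [0, 0, 0],
    [0, 0, 0],
  ],
  grip=[0, 0, 0, 0, 0, 0, 0, 0, 0, 0],
)

```text
clock: 11.65
ee_pos: [0.4414, -0.1469, 0.092]
orientation: [-0.074, 0.997, -0.001, 0.001]
force: [-0.0, -0.6, 0.0]
gripper_width: 0.0
finger_force: 0.0
```

Request:
servo_tool(
  travel=[
    [-0.02, 0, 0],
    [-0.04, 0, 0],
    [-0.06, 0, 0],
    [-0.08, 0, 0],
    [-0.1, 0, 0],
    [-0.12, 0, 0],
    [-0.14, 0, 0],
    [-0.14, 0, 0],
  ],
  dr=[
    [0, 0, 0],
    [0, 0, 0],
    [0, 0, 0],
    [0, 0, 0],
    [0, 0, 0],
    [0, 0, 0],
    [0, 0, 0],
    [0, 0, 0],
  ],
  grip=[0, 0, 0, 0, 0, 0, 0, 0],
)

```text
clock: 12.45
ee_pos: [0.4735, -0.1411, 0.0906]
orientation: [-0.075, 0.997, 0.0, -0.002]
force: [-5.4, -1.3, 5.3]
gripper_width: -0.002
finger_force: 3.0
```

```bash
python3 -c "
from h import *
print(to(-68,0,90),readout.state()['force'])"
```

```text
(array([-0.0933, -0.0005,  0.0018]), array([ 0.0004, -0.0027, -0.0001])) [-5.40222959 -1.25939581  5.33546755]
```

Request:
servo_tool(
  travel=[
    [-0.015, 0, 0],
    [-0.03, 0, 0],
    [-0.045, 0, 0],
    [-0.06, 0, 0],
    [-0.075, 0, 0],
    [-0.09, 0, 0],
    [-0.09, 0, 0],
  ],
  dr=[
    [0, 0, 0],
    [0, 0, 0],
    [0, 0, 0],
    [0, 0, 0],
    [0, 0, 0],
    [0, 0, 0],
    [0, 0, 0],
  ],
  grip=[0, 0, 0, 0, 0, 0, 0],
)

```text
clock: 13.15
ee_pos: [0.4933, -0.137, 0.0887]
orientation: [-0.074, 0.997, 0.001, -0.005]
force: [-7.3, -0.9, 1.0]
gripper_width: -0.0
finger_force: 2.9
```

Request:
servo_tool(
  travel=[
    [-0.006, 0, 0.01],
    [-0.012, 0, 0.02],
    [-0.02, 0, 0.03],
    [-0.028, 0, 0.04],
    [-0.036, 0, 0.047],
    [-0.04, 0, 0.052],
    [-0.04, 0, 0.052],
  ],
  dr=[
    [0, 0, 0],
    [0, 0, 0],
    [0, 0, 0],
    [0, 0, 0],
    [0, 0, 0],
    [0, 0, 0],
    [0, 0, 0],
  ],
  grip=[0, 0, 0, 0, 0, 0, 0],
)

```text
clock: 13.85
ee_pos: [0.5053, -0.1358, 0.0771]
orientation: [-0.074, 0.997, 0.001, -0.002]
force: [-4.3, 0.4, 2.6]
gripper_width: 0.001
finger_force: 1.7
```

```bash
python3 -c "
from h import *
print(to(-58,0,71),readout.state()['force'])"
```

```text
(array([-0.0043, -0.0022,  0.0244]), array([ 0.0009, -0.0027, -0.0004])) [-4.28970742  0.37216241  2.64735117]
```

Request:
servo_tool(
  travel=[
    [-0.004, -0.002, 0.005],
    [-0.004, -0.002, 0.01],
    [-0.004, -0.002, 0.015],
    [-0.004, -0.002, 0.018],
    [-0.004, -0.002, 0.018],
    [-0.004, -0.002, 0.018],
  ],
  dr=[
    [0, 0, 0],
    [0, 0, 0],
    [0, 0, 0],
    [0, 0, 0],
    [0, 0, 0],
    [0, 0, 0],
  ],
  grip=[0, 0, 0, 0, 0, 0],
)

```text
clock: 14.45
ee_pos: [0.5077, -0.1362, 0.0732]
orientation: [-0.074, 0.997, 0.0, -0.0]
force: [-3.3, 1.2, 4.1]
gripper_width: 0.002
finger_force: 2.2
```

```bash
python3 -c "
from h import *
print(to(-58,0,71),readout.state()['force'])
im=cams.grab_frame('side');cv2.imwrite('pics/s4.png',cv2.resize(im[190:290,270:380,::-1],None,fx=5,fy=5,interpolation=2))"
```

```text
(array([0.0048, 0.0006, 0.0088]), array([ 0.0005, -0.0006, -0.0006])) [-3.29358264  1.22811441  4.05775713]
```

View pics/s4.png

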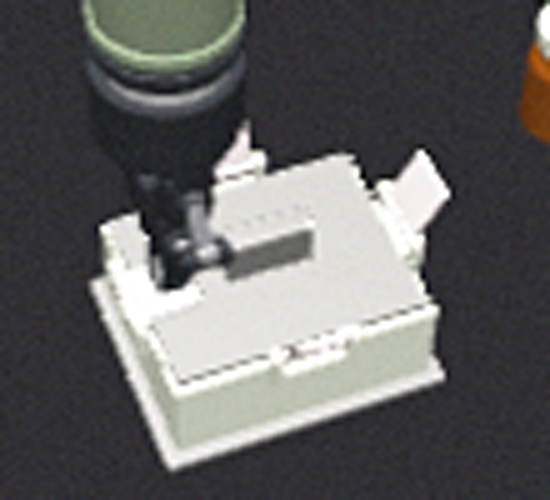

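The front flap is almost flat under the fingertip. I'll press it home.

Request:
servo_tool(
  travel=[
    [0, 0, 0.004],
    [0, 0, 0.008],
    [0, 0, 0.008],
    [0, 0, 0.008],
  ],
  dr=[
    [0, 0, 0],
    [0, 0, 0],
    [0, 0, 0],
    [0, 0, 0],
  ],
  grip=[0, 0, 0, 0],
)

```text
clock: 14.9
ee_pos: [0.5083, -0.1365, 0.0713]
orientation: [-0.074, 0.997, 0.0, 0.0]
force: [-2.2, 2.0, 3.9]
gripper_width: -0.0
finger_force: 2.0
```

Request:
servo_tool(
  travel=[
    [0, 0, 0.003],
    [0, 0, 0.005],
    [0, 0, 0.005],
    [0, 0, 0.005],
  ],
  dr=[
    [0, 0, 0],
    [0, 0, 0],
    [0, 0, 0],
    [0, 0, 0],
  ],
  grip=[0, 0, 0, 0],
)

```text
clock: 15.3
ee_pos: [0.5084, -0.1365, 0.0709]
orientation: [-0.074, 0.997, 0.0, 0.0]
force: [-3.5, 3.0, 9.7]
gripper_width: 0.001
finger_force: 5.0
```

Request:
servo_tool(
  travel=[
    [0, 0, 0.002],
    [0, 0, 0.003],
    [0, 0, 0.003],
    [0, 0, 0.003],
    [0, 0, 0.003],
  ],
  dr=[
    [0, 0, 0],
    [0, 0, 0],
    [0, 0, 0],
    [0, 0, 0],
    [0, 0, 0],
  ],
  grip=[0, 0, 0, 0, 0],
)

```text
clock: 15.8
ee_pos: [0.5084, -0.1365, 0.0709]
orientation: [-0.074, 0.997, 0.0, 0.0]
force: [-6.5, 3.6, 13.7]
gripper_width: 0.003
finger_force: 7.1
```

Request:
servo_tool(
  travel=[
    [0, 0, -0.05],
    [0, 0, -0.15],
    [0, 0, -0.3],
    [0, 0, -0.3],
  ],
  dr=[
    [0, 0, 0],
    [0, 0, 0],
    [0, 0, 0],
    [0, 0, 0],
  ],
  grip=[0, 0, 0, 0],
)

```text
clock: 16.2
ee_pos: [0.5129, -0.1389, 0.15]
orientation: [-0.074, 0.997, -0.003, 0.006]
force: [1.4, 0.2, 0.7]
gripper_width: -0.001
finger_force: 0.0
```

```bash
python3 -c "
from h import *
print(to(0,-110,90))"
```

```text
(array([-0.2059, -0.4236,  0.2458]), array([-0.0049,  0.0075, -0.0007]))
```

Request:
servo_tool(
  travel=[
    [-0.1, -0.2, 0],
    [-0.2, -0.35, 0],
    [-0.225, -0.435, 0],
    [-0.225, -0.435, 0],
    [-0.225, -0.435, 0.1],
    [-0.225, -0.435, 0.2],
    [-0.225, -0.435, 0.235],
    [-0.225, -0.435, 0.235],
    [-0.225, -0.435, 0.235],
    [-0.225, -0.435, 0.235],
  ],
  dr=[
    [0, 0, 0],
    [0, 0, 0],
    [0, 0, 0],
    [0, 0, 0],
    [0, 0, 0],
    [0, 0, 0],
    [0, 0, 0],
    [0, 0, 0],
    [0, 0, 0],
    [0, 0, 0],
  ],
  grip=[0, 0, 0, 0, 0, 0, 0, 0, 0, 0],
)

```text
clock: 17.2
ee_pos: [0.5807, -0.2363, 0.087]
orientation: [-0.074, 0.997, -0.001, 0.001]
force: [0.3, -0.1, -0.3]
gripper_width: 0.001
finger_force: 0.0
```

```bash
python3 -c "
from h import *
print(to(0,-110,90),to(0,-54,90))"
```

```text
(array([ 0.0021,  0.    , -0.0119]), array([-0.0013,  0.0016, -0.0006])) (array([ 0.0023,  0.224 , -0.0123]), array([-0.0013,  0.0016, -0.0006]))
```

Request:
servo_tool(
  travel=[
    [0, 0.02, -0.01],
    [0, 0.04, -0.01],
    [0, 0.06, -0.01],
    [0, 0.08, -0.01],
    [0, 0.1, -0.01],
    [0, 0.12, -0.01],
    [0, 0.14, -0.01],
    [0, 0.155, -0.01],
  ],
  dr=[
    [0, 0, 0],
    [0, 0, 0],
    [0, 0, 0],
    [0, 0, 0],
    [0, 0, 0],
    [0, 0, 0],
    [0, 0, 0],
    [0, 0, 0],
  ],
  grip=[0, 0, 0, 0, 0, 0, 0, 0],
)

```text
clock: 18.0
ee_pos: [0.5764, -0.2002, 0.0911]
orientation: [-0.074, 0.997, -0.003, 0.003]
force: [1.7, -4.7, 4.1]
gripper_width: -0.0
finger_force: 2.9
```

Request:
servo_tool(
  travel=[
    [0, 0.015, 0],
    [0, 0.03, 0],
    [0, 0.045, 0],
    [0, 0.06, 0],
    [0, 0.068, 0],
    [0, 0.068, 0],
  ],
  dr=[
    [0, 0, 0],
    [0, 0, 0],
    [0, 0, 0],
    [0, 0, 0],
    [0, 0, 0],
    [0, 0, 0],
  ],
  grip=[0, 0, 0, 0, 0, 0],
)

```text
clock: 18.6
ee_pos: [0.5729, -0.1835, 0.0894]
orientation: [-0.074, 0.997, -0.003, 0.002]
force: [0.8, -6.9, 0.4]
gripper_width: -0.001
finger_force: 2.7
```

Request:
servo_tool(
  travel=[
    [0, 0.006, 0.01],
    [0, 0.012, 0.02],
    [0, 0.02, 0.03],
    [0, 0.028, 0.04],
    [0, 0.036, 0.047],
    [0, 0.042, 0.052],
    [0, 0.042, 0.052],
  ],
  dr=[
    [0, 0, 0],
    [0, 0, 0],
    [0, 0, 0],
    [0, 0, 0],
    [0, 0, 0],
    [0, 0, 0],
    [0, 0, 0],
  ],
  grip=[0, 0, 0, 0, 0, 0, 0],
)

```text
clock: 19.3
ee_pos: [0.5718, -0.1728, 0.0772]
orientation: [-0.074, 0.997, -0.003, 0.002]
force: [0.4, -4.8, 4.3]
gripper_width: 0.0
finger_force: 2.5
```

```bash
python3 -c "
from h import *
print(to(0,-43,71),readout.state()['force'])"
```

```text
(array([0.0047, 0.0118, 0.0248]), array([-0.0041,  0.0026, -0.0004])) [ 0.35576829 -4.78713533  4.30071103]
```

Request:
servo_tool(
  travel=[
    [0, 0.006, 0.006],
    [0, 0.006, 0.012],
    [0, 0.006, 0.018],
    [0, 0.006, 0.021],
    [0, 0.006, 0.024],
    [0, 0.006, 0.024],
    [0, 0.006, 0.024],
  ],
  dr=[
    [0, 0, 0],
    [0, 0, 0],
    [0, 0, 0],
    [0, 0, 0],
    [0, 0, 0],
    [0, 0, 0],
    [0, 0, 0],
  ],
  grip=[0, 0, 0, 0, 0, 0, 0],
)

```text
clock: 20.0
ee_pos: [0.5716, -0.1709, 0.0714]
orientation: [-0.074, 0.997, -0.003, 0.002]
force: [0.4, -4.0, 5.2]
gripper_width: 0.003
finger_force: 2.7
```

Request:
servo_tool(
  travel=[
    [0, 0, 0.003],
    [0, 0, 0.005],
    [0, 0, 0.005],
    [0, 0, 0.005],
  ],
  dr=[
    [0, 0, 0],
    [0, 0, 0],
    [0, 0, 0],
    [0, 0, 0],
  ],
  grip=[0, 0, 0, 0],
)

```text
clock: 20.4
ee_pos: [0.5717, -0.1709, 0.071]
orientation: [-0.074, 0.997, -0.003, 0.002]
force: [-1.4, -3.4, 9.7]
gripper_width: 0.003
finger_force: 4.7
```

Request:
servo_tool(
  travel=[
    [0, 0, 0.002],
    [0, 0, 0.004],
    [0, 0, 0.004],
    [0, 0, 0.004],
    [0, 0, 0.004],
  ],
  dr=[
    [0, 0, 0],
    [0, 0, 0],
    [0, 0, 0],
    [0, 0, 0],
    [0, 0, 0],
  ],
  grip=[0, 0, 0, 0, 0],
)

```text
clock: 20.9
ee_pos: [0.5717, -0.1709, 0.0709]
orientation: [-0.074, 0.997, -0.003, 0.002]
force: [-4.5, -2.9, 14.0]
gripper_width: 0.001
finger_force: 7.0
```

Request:
servo_tool(
  travel=[
    [0, 0, -0.05],
    [0, 0, -0.15],
    [0, 0, -0.3],
    [0, 0, -0.3],
    [0, 0, -0.3],
  ],
  dr=[
    [0, 0, 0],
    [0, 0, 0],
    [0, 0, 0],
    [0, 0, 0],
    [0, 0, 0],
  ],
  grip=[0, 0, 0, 0, 0],
)

```text
clock: 21.4
ee_pos: [0.5703, -0.1687, 0.1431]
orientation: [-0.074, 0.997, -0.001, 0.001]
force: [-0.2, -0.4, -0.0]
gripper_width: -0.002
finger_force: 0.0
```

```bash
python3 -c "
from h import *
print(to(125,0,90))"
```

```text
(array([-0.498 ,  0.1672,  0.2135]), array([-0.0009,  0.0016, -0.0004]))
```

Request:
servo_tool(
  travel=[
    [-0.15, 0.05, 0],
    [-0.3, 0.1, 0],
    [-0.45, 0.167, 0],
    [-0.498, 0.167, 0],
    [-0.498, 0.167, 0.05],
    [-0.498, 0.167, 0.12],
    [-0.498, 0.167, 0.19],
    [-0.498, 0.167, 0.21],
    [-0.498, 0.167, 0.21],
    [-0.498, 0.167, 0.21],
  ],
  dr=[
    [0, 0, 0],
    [0, 0, 0],
    [0, 0, 0],
    [0, 0, 0],
    [0, 0, 0],
    [0, 0, 0],
    [0, 0, 0],
    [0, 0, 0],
    [0, 0, 0],
    [0, 0, 0],
  ],
  grip=[0, 0, 0, 0, 0, 0, 0, 0, 0, 0],
)

```text
clock: 22.4
ee_pos: [0.6863, -0.1096, 0.0891]
orientation: [-0.074, 0.997, -0.0, 0.0]
force: [-0.4, 0.1, 0.9]
gripper_width: 0.001
finger_force: 0.0
```

```bash
python3 -c "
from h import *
print(to(125,0,90),to(69,0,90))"
```

```text
(array([-0.0048,  0.0019, -0.0035]), array([-0.    ,  0.    , -0.0011])) (array([ 0.2192,  0.0015, -0.0035]), array([-0.    ,  0.    , -0.0011]))
```

Request:
servo_tool(
  travel=[
    [0.02, 0.002, -0.003],
    [0.04, 0.002, -0.003],
    [0.06, 0.002, -0.003],
    [0.08, 0.002, -0.003],
    [0.1, 0.002, -0.003],
    [0.12, 0.002, -0.003],
    [0.14, 0.002, -0.003],
    [0.155, 0.002, -0.003],
  ],
  dr=[
    [0, 0, 0],
    [0, 0, 0],
    [0, 0, 0],
    [0, 0, 0],
    [0, 0, 0],
    [0, 0, 0],
    [0, 0, 0],
    [0, 0, 0],
  ],
  grip=[0, 0, 0, 0, 0, 0, 0, 0],
)

```text
clock: 23.2
ee_pos: [0.6538, -0.1147, 0.095]
orientation: [-0.074, 0.997, -0.002, 0.007]
force: [7.6, 3.4, 6.9]
gripper_width: -0.002
finger_force: 4.1
```

Request:
servo_tool(
  travel=[
    [0.015, 0, 0],
    [0.03, 0, 0],
    [0.045, 0, 0],
    [0.06, 0, 0],
    [0.066, 0, 0],
    [0.066, 0, 0],
  ],
  dr=[
    [0, 0, 0],
    [0, 0, 0],
    [0, 0, 0],
    [0, 0, 0],
    [0, 0, 0],
    [0, 0, 0],
  ],
  grip=[0, 0, 0, 0, 0, 0],
)

```text
clock: 23.8
ee_pos: [0.6359, -0.1171, 0.0925]
orientation: [-0.074, 0.997, -0.001, 0.006]
force: [7.5, 1.0, 0.3]
gripper_width: -0.001
finger_force: 3.1
```

Request:
servo_tool(
  travel=[
    [0.006, 0, 0.01],
    [0.012, 0, 0.02],
    [0.02, 0, 0.03],
    [0.028, 0, 0.04],
    [0.036, 0, 0.047],
    [0.042, 0, 0.052],
    [0.042, 0, 0.052],
  ],
  dr=[
    [0, 0, 0],
    [0, 0, 0],
    [0, 0, 0],
    [0, 0, 0],
    [0, 0, 0],
    [0, 0, 0],
    [0, 0, 0],
  ],
  grip=[0, 0, 0, 0, 0, 0, 0],
)

```text
clock: 24.5
ee_pos: [0.6259, -0.1187, 0.0807]
orientation: [-0.074, 0.997, -0.001, 0.006]
force: [5.5, 2.0, 4.8]
gripper_width: 0.002
finger_force: 3.2
```

```bash
python3 -c "
from h import *
print(to(58,0,71),readout.state()['force'])"
```

```text
(array([0.0194, 0.002 , 0.0384]), array([-0.0021,  0.0073, -0.0009])) [5.53030842 1.99006763 4.813317  ]
```

Request:
servo_tool(
  travel=[
    [0.006, 0, 0.006],
    [0.012, 0, 0.012],
    [0.012, 0, 0.018],
    [0.012, 0, 0.022],
    [0.012, 0, 0.026],
    [0.012, 0, 0.026],
    [0.012, 0, 0.026],
  ],
  dr=[
    [0, 0, 0],
    [0, 0, 0],
    [0, 0, 0],
    [0, 0, 0],
    [0, 0, 0],
    [0, 0, 0],
    [0, 0, 0],
  ],
  grip=[0, 0, 0, 0, 0, 0, 0],
)

```text
clock: 25.2
ee_pos: [0.6229, -0.1193, 0.0743]
orientation: [-0.074, 0.997, -0.001, 0.006]
force: [4.9, 1.5, 5.1]
gripper_width: 0.0
finger_force: 3.2
```

Request:
servo_tool(
  travel=[
    [0, 0, 0.003],
    [0, 0, 0.005],
    [0, 0, 0.005],
    [0, 0, 0.005],
  ],
  dr=[
    [0, 0, 0],
    [0, 0, 0],
    [0, 0, 0],
    [0, 0, 0],
  ],
  grip=[0, 0, 0, 0],
)

```text
clock: 25.6
ee_pos: [0.6228, -0.1194, 0.0732]
orientation: [-0.074, 0.997, -0.001, 0.005]
force: [3.9, 1.4, 6.4]
gripper_width: -0.002
finger_force: 3.4
```

Request:
servo_tool(
  travel=[
    [0, 0, 0.003],
    [0, 0, 0.006],
    [0, 0, 0.008],
    [0, 0, 0.008],
    [0, 0, 0.008],
  ],
  dr=[
    [0, 0, 0],
    [0, 0, 0],
    [0, 0, 0],
    [0, 0, 0],
    [0, 0, 0],
  ],
  grip=[0, 0, 0, 0, 0],
)

```text
clock: 26.1
ee_pos: [0.6226, -0.1194, 0.0712]
orientation: [-0.074, 0.997, -0.001, 0.005]
force: [3.7, 0.1, 7.3]
gripper_width: -0.002
finger_force: 3.6
```

Request:
servo_tool(
  travel=[
    [0, 0, 0.003],
    [0, 0, 0.004],
    [0, 0, 0.004],
    [0, 0, 0.004],
  ],
  dr=[
    [0, 0, 0],
    [0, 0, 0],
    [0, 0, 0],
    [0, 0, 0],
  ],
  grip=[0, 0, 0, 0],
)

```text
clock: 26.5
ee_pos: [0.6226, -0.1194, 0.071]
orientation: [-0.074, 0.997, -0.001, 0.005]
force: [2.6, 2.1, 10.1]
gripper_width: 0.002
finger_force: 5.3
```

Request:
servo_tool(
  travel=[
    [0, 0, 0.003],
    [0, 0, 0.006],
    [0, 0, 0.006],
    [0, 0, 0.006],
    [0, 0, 0.006],
  ],
  dr=[
    [0, 0, 0],
    [0, 0, 0],
    [0, 0, 0],
    [0, 0, 0],
    [0, 0, 0],
  ],
  grip=[0, 0, 0, 0, 0],
)

```text
clock: 27.0
ee_pos: [0.6227, -0.1194, 0.0708]
orientation: [-0.074, 0.997, -0.001, 0.005]
force: [-0.5, 3.0, 16.2]
gripper_width: 0.002
finger_force: 8.4
```

Request:
servo_tool(
  travel=[
    [0, 0, -0.05],
    [0, 0, -0.15],
    [0, 0, -0.3],
    [0, 0, -0.32],
    [0, 0, -0.32],
  ],
  dr=[
    [0, 0, 0],
    [0, 0, 0],
    [0, 0, 0],
    [0, 0, 0],
    [0, 0, 0],
  ],
  grip=[0, 0, 0, 0, 0],
)

```text
clock: 27.5
ee_pos: [0.6194, -0.1193, 0.1468]
orientation: [-0.074, 0.997, -0.001, 0.002]
force: [0.4, -0.9, -0.8]
gripper_width: 0.001
finger_force: 0.0
```

```bash
python3 -c "
from h import *
print(to(0,110,90))"
```

```text
(array([0.2262, 0.4406, 0.2253]), array([-0.0013,  0.0023, -0.0008]))
```

Request:
servo_tool(
  travel=[
    [0.05, 0.15, 0],
    [0.12, 0.3, 0],
    [0.226, 0.44, 0],
    [0.226, 0.44, 0],
    [0.226, 0.44, 0.05],
    [0.226, 0.44, 0.12],
    [0.226, 0.44, 0.19],
    [0.226, 0.44, 0.22],
    [0.226, 0.44, 0.22],
    [0.226, 0.44, 0.22],
  ],
  dr=[
    [0, 0, 0],
    [0, 0, 0],
    [0, 0, 0],
    [0, 0, 0],
    [0, 0, 0],
    [0, 0, 0],
    [0, 0, 0],
    [0, 0, 0],
    [0, 0, 0],
    [0, 0, 0],
  ],
  grip=[0, 0, 0, 0, 0, 0, 0, 0, 0, 0],
)

```text
clock: 28.5
ee_pos: [0.5467, -0.0189, 0.0893]
orientation: [-0.074, 0.997, -0.0, -0.0]
force: [0.2, -0.4, 0.1]
gripper_width: 0.0
finger_force: 0.0
```

```bash
python3 -c "
from h import *
print(to(0,110,90),to(0,54,90))"
```

```text
(array([-0.0028,  0.    , -0.0029]), array([-0.    , -0.0001, -0.0012])) (array([-0.0032, -0.224 , -0.0029]), array([-0.    , -0.0001, -0.0012]))
```

Request:
servo_tool(
  travel=[
    [-0.003, -0.02, -0.003],
    [-0.003, -0.04, -0.003],
    [-0.003, -0.06, -0.003],
    [-0.003, -0.08, -0.003],
    [-0.003, -0.1, -0.003],
    [-0.003, -0.12, -0.003],
    [-0.003, -0.14, -0.003],
    [-0.003, -0.155, -0.003],
  ],
  dr=[
    [0, 0, 0],
    [0, 0, 0],
    [0, 0, 0],
    [0, 0, 0],
    [0, 0, 0],
    [0, 0, 0],
    [0, 0, 0],
    [0, 0, 0],
  ],
  grip=[0, 0, 0, 0, 0, 0, 0, 0],
)

```text
clock: 29.3
ee_pos: [0.5543, -0.056, 0.0922]
orientation: [-0.074, 0.997, 0.001, 0.002]
force: [1.0, 4.7, 4.8]
gripper_width: 0.001
finger_force: 2.5
```

Request:
servo_tool(
  travel=[
    [0, -0.015, 0],
    [0, -0.03, 0],
    [0, -0.045, 0],
    [0, -0.06, 0],
    [0, -0.068, 0],
    [0, -0.068, 0],
  ],
  dr=[
    [0, 0, 0],
    [0, 0, 0],
    [0, 0, 0],
    [0, 0, 0],
    [0, 0, 0],
    [0, 0, 0],
  ],
  grip=[0, 0, 0, 0, 0, 0],
)

```text
clock: 29.9
ee_pos: [0.5541, -0.0722, 0.0891]
orientation: [-0.074, 0.997, 0.002, -0.001]
force: [-0.4, 5.5, 0.3]
gripper_width: -0.0
finger_force: 2.3
```

Request:
servo_tool(
  travel=[
    [0, -0.006, 0.01],
    [0, -0.012, 0.02],
    [0, -0.02, 0.03],
    [0, -0.028, 0.04],
    [0, -0.036, 0.047],
    [0, -0.046, 0.052],
    [0, -0.046, 0.052],
  ],
  dr=[
    [0, 0, 0],
    [0, 0, 0],
    [0, 0, 0],
    [0, 0, 0],
    [0, 0, 0],
    [0, 0, 0],
    [0, 0, 0],
  ],
  grip=[0, 0, 0, 0, 0, 0, 0],
)

```text
clock: 30.6
ee_pos: [0.5562, -0.0844, 0.0768]
orientation: [-0.074, 0.997, 0.001, -0.001]
force: [-0.8, 2.8, 3.6]
gripper_width: 0.002
finger_force: 1.8
```

```bash
python3 -c "
from h import *
print(to(0,43,71),readout.state()['force'])"
```

```text
(array([-0.0043, -0.0032,  0.0233]), array([ 0.001 , -0.0011, -0.0009])) [-0.75447109  2.7923234   3.55830654]
```

Request:
servo_tool(
  travel=[
    [0, -0.002, 0.006],
    [0, -0.002, 0.012],
    [0, -0.002, 0.018],
    [0, -0.002, 0.021],
    [0, -0.002, 0.023],
    [0, -0.002, 0.023],
    [0, -0.002, 0.023],
  ],
  dr=[
    [0, 0, 0],
    [0, 0, 0],
    [0, 0, 0],
    [0, 0, 0],
    [0, 0, 0],
    [0, 0, 0],
    [0, 0, 0],
  ],
  grip=[0, 0, 0, 0, 0, 0, 0],
)

```text
clock: 31.3
ee_pos: [0.5566, -0.0856, 0.0714]
orientation: [-0.074, 0.997, -0.0, -0.001]
force: [-2.5, 2.7, 4.4]
gripper_width: 0.002
finger_force: 2.4
```

Request:
servo_tool(
  travel=[
    [0, 0, 0.003],
    [0, 0, 0.005],
    [0, 0, 0.005],
    [0, 0, 0.005],
  ],
  dr=[
    [0, 0, 0],
    [0, 0, 0],
    [0, 0, 0],
    [0, 0, 0],
  ],
  grip=[0, 0, 0, 0],
)

```text
clock: 31.7
ee_pos: [0.5566, -0.0856, 0.071]
orientation: [-0.074, 0.997, -0.0, -0.001]
force: [-3.9, 2.5, 9.0]
gripper_width: -0.002
finger_force: 4.6
```

Request:
servo_tool(
  travel=[
    [0, 0, 0.002],
    [0, 0, 0.005],
    [0, 0, 0.005],
    [0, 0, 0.005],
    [0, 0, 0.005],
  ],
  dr=[
    [0, 0, 0],
    [0, 0, 0],
    [0, 0, 0],
    [0, 0, 0],
    [0, 0, 0],
  ],
  grip=[0, 0, 0, 0, 0],
)

```text
clock: 32.2
ee_pos: [0.5567, -0.0857, 0.0708]
orientation: [-0.074, 0.997, -0.0, -0.001]
force: [-7.1, 3.9, 15.1]
gripper_width: -0.002
finger_force: 7.7
```

Request:
servo_tool(
  travel=[
    [0, 0, -0.05],
    [0, 0, -0.15],
    [0, 0, -0.3],
    [0, 0, -0.5],
    [0.1, 0.3, -0.6],
    [0.1, 0.5, -0.6],
    [0.1, 0.5, -0.6],
    [0.1, 0.5, -0.6],
    [0.1, 0.5, -0.6],
  ],
  dr=[
    [0, 0, 0],
    [0, 0, 0],
    [0, 0, 0],
    [0, 0, 0],
    [0, 0, 0],
    [0, 0, 0],
    [0, 0, 0],
    [0, 0, 0],
    [0, 0, 0],
  ],
  grip=[0, 0, 0, 0, 0, 0, 0, 0, 0],
)

```text
clock: 33.1
ee_pos: [0.5144, 0.0344, 0.2192]
orientation: [-0.075, 0.997, -0.001, 0.001]
force: [0.9, -0.2, 0.4]
gripper_width: 0.002
finger_force: 0.0
```

```bash
python3 -c "
from h import *
a=cams.grab_frame('side')[190:290,270:380,::-1];b=cams.grab_frame('wrist')[20:300,0:340,::-1]
cv2.imwrite('pics/e.png',np.hstack([cv2.resize(a,(385,350),interpolation=2),cv2.resize(b,(415,350),interpolation=2)]))
print(readout.state()['ee_pos'])"
```

```text
[0.51440469 0.03347007 0.21880412]
```

View pics/e.png

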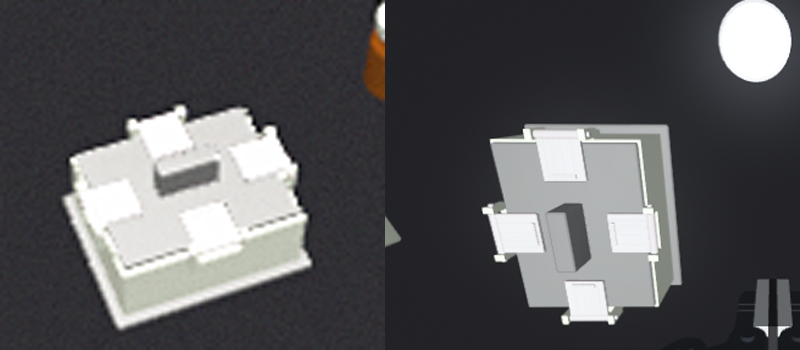

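Both views show all four clips lying flat over the seated lid, and the robot is clear of it. Handing in.

```bash
python3 -c "
from workcell import workorder
print(workorder.hand_in())"
```

```text
the job is handed in; nothing more can be done
None
```

The lid is seated squarely in the chamber and all four clips are pressed home against their stops (final presses 14–17 N). I handed the job in at about 33 s; hand-in returned no verdict.

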